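Fit a loaded tube carrier into the tube rotator

TASK

Take the loaded tube carrier off its loading stand and fit it into the tube rotator: spring-loaded pin in the brass bearing, spring pushed in, then let back so that the flat blade at the other end goes fully home in the slot of the orange drive hub, and leave it there. The gearbox holds the hub wherever it last stopped, so offer the blade at that angle and feel for the slot. Do not ram the carrier into the rotator, and do not knock over or push away the bottle, beaker or Petri dish.

Things in the scene. Friction and masses are not known exactly. Their poses are not given: they have to be found in the camera images.
- carrier: Tube carrier, about 130 g: 150 mm bar (ends at y -75, +75) with eight capped tubes. Origin on its axis, mid grip. y along the bar to the blade, x across in the blade's plane, z out of the flat side (up on the stand). Grip: black square 16 x 16 mm, y -26 to 26, pinched across x. Tubes across the bar at y +-35, +-51, above and below, reach 22 mm in x and 17 mm in z; square journals 14 mm wide at y +-60 to 71
- blade_tip (a point): Middle of the blade's end face, on the carrier's axis at y = +82 mm. The flat steel blade is 26 mm wide (carrier x), 5 mm thick (z) and stands 7 mm out of a round shoulder of radius 10 mm that ends at y = +75.
- pin_tip (a point): Rounded end of the sprung brass pin (diameter 8 mm), on the carrier's axis, at y = -96 mm when fully out: 21 mm out of a round boss of radius 6.5 mm that ends at y = -75. It moves in with the pin.
- plunger (a joint): How far the sprung pin is pushed into the carrier (m): 0 fully out, at most 0.012. The spring starts at about 4 N and gains 0.9 N per mm: about 15 N fully in, where it stops hard. In the fitted carrier it stands at about 0.003.
- rotator: Tube rotator, heavy, does not move: white base 110 x 273 mm, top 39 mm above the bench. Origin on the bench under the middle of the level rotation axis, which runs along own y, 118 mm up; x across, z up. +y end: drive tower, y 105 to 155, 92 mm deep, top at 154 mm, with orange hub. -y end: idler bracket, y -97 to -113, 44 mm deep, top at 138 mm, with brass bearing. The carrier's y goes along the rotator's y.
- hub_face (a point): Centre of the orange hub's face (rotator y +75). Hub: radius 20 mm, 30 mm out of the tower; blind slot 7 x 32 mm, 8 mm deep; cannot be turned by hand; black marks on its rim at both slot ends. Slot angle not measured: stopped so that the fitted carrier's z leans 22 to 46 degrees from vertical towards the rotator's +x (far) side. The blade enters within about 4 degrees and 1 mm.
- hub_seat (a point): Where blade_tip is when fully home: on the rotation axis, 7 mm inside the hub face (rotator y = +82 mm); the carrier's shoulder then rests on the hub face.
- idler_mouth (a point): Centre of the brass bearing's mouth (rotator y = -85 mm), 160 mm from the hub face. Bearing: outer radius 12 mm, stands 12 mm out of the bracket; blind round hole of radius 6 mm, 8 mm deep, along the rotation axis.
- idler_seat (a point): Bottom of the bearing's hole, on the rotation axis (rotator y = -93 mm), where the pin's tip rests in use. With the pin there and fully pushed in, the blade clears the hub face by 2 mm.
- stand: Grey loading stand, does not move: base 80 x 170 mm, 12 mm thick; two upright plates 6 mm thick at y +-65 mm carry the carrier by its journals in open-topped notches 16 mm wide, tops 74 mm above the bench. Origin at the centre of its underside, y along the carrier, z up. The carrier starts level in it, axis 70 mm above the bench, blade to the stand's +y.
- bottle: Bystander: amber bottle with blue cap, diameter 56 mm, 105 mm high; origin at the centre of its underside.
- beaker: Bystander: empty glass beaker, diameter 66 mm, 85 mm high; origin at the centre of its underside.
- petri: Bystander: closed Petri dish, diameter 90 mm, 17 mm high; origin at the centre of its underside.
Mind the look-alikes: they are no part of the job. Of the things that look like the stand, take the one that is farthest from the robot's base at the start.

How it is judged:
On the way, in this order (a step that is already met when the one before it is completed fails the run):
1. the carrier is lifted off its loading stand (z of carrier in the frame of stand above 0.09 m), for 0.1 s.
2. the pin is in the bearing and the spring is pushed in (distance between pin_tip and idler_seat below 0.006 m and value of joint plunger above 0.008 m), for 0.1 s.
At the end, for the whole second after the job is handed in: The carrier is home and at rest in the rotator: the blade's end within 3.5 mm of its seat in the hub slot, the pin's tip within 4.5 mm of the bottom of the bearing (distance between blade_tip and hub_seat below 0.0035 m and distance between pin_tip and idler_seat below 0.0045 m and linear speed of carrier below 0.02 m/s); the robot touches nothing.
It fails at once if the carrier is rammed into the rotator (over 70 N) (contact force between carrier and rotator above 70 N).
It fails at once if the bottle is pushed away or knocked over (distance of bottle from where it was at the start of the episode above 0.03 m or angle between bottle's own z axis and vertical above 0.5 rad).
It fails at once if the beaker is pushed away or knocked over (distance of beaker from where it was at the start of the episode above 0.03 m or angle between beaker's own z axis and vertical above 0.5 rad).
It fails at once if the petri is pushed away or knocked over (distance of petri from where it was at the start of the episode above 0.03 m or angle between petri's own z axis and vertical above 0.5 rad).
It also fails if it takes over 53 s, if anything falls off the work surface, if the arm or the gripper's body presses on something with over 40 N, if the wrist force passes 120 N, or if a joint passes its speed limit or range.

ROBOT

A 6-joint arm with a two-finger parallel gripper is mounted at the origin on the work surface. World frame = base frame: x ahead of the robot, y to its left, z up, the work surface at z = 0. Lengths are in m, angles in rad, forces in N, time in s.
With the tool pointing down it reaches from about 0.275 to 1 m from the base axis. Payload 8.4 kg.
Tool frame: the origin (TCP) lies on the centre line of the jaws, within the pads' length; the fingertips stand 14 mm ahead of it and the grasp point (between the pads) lies 5 mm behind it; z points along the fingers, y is the direction in which the jaws open and shut (so a half turn about z gives the same grasp; the last joint's range is limited). The gripper opens to 85 mm and grips with 20 to 120 N. Pads are 22 mm wide; open, the fingers measure 114 mm over their backs; the gripper's body (76 mm by 85 mm) begins 54 mm behind the grasp point. The pads swing forward as they close: fully open they stand 13 mm farther back than shut.
Start: joints at [-1.297, 0.353, 1.633, -0, 1.155, -0.002], TCP at [0.17, -0.601, 0.245] pointing down, gripper open.
Joint ranges: [-2.63, 2.63], [-0.92, 2.1], [0.06, 2.66], [-1.3, 4.44], [0, 2.69], [-3.02, 3.02]. Speed limits (rad/s): [2.22, 2.22, 2.79, 3.14, 3.14, 3.14].

INTERFACE

Orientations are given as a unit quaternion [x, y, z, w].
In Python, from cell import env gives the robot as it stands. The module is installed in compiled form; this text tells all that it offers.
- The arm moves only by the tool apply_moves, never from a script. Its argument "series" is a list of rows, each a list of 6 numbers: the shift along the tool's x, y, z in m, then the turn, a rotation vector about the tool's x, y, z in rad. A call has 1 to 20 rows; each row is the pose to reach, as a shift and turn from the pose commanded when the call began, along the tool's axes at that moment; what a row does not reach only later rows make up. A row lasts 1/8 s, in which the tool goes at most 62.5 mm and 10.7 degrees, less where a joint would pass 70% of its speed; a pose out of reach is approached as far as the arm can. A call with a gripper value outside its range is refused whole. "jaw" is the finger opening in m, from 0 to 0.0854, set as the call begins (left out, the last holds). The fingers move at their own pace and stop on an object; "force" is the grip in N (left out, the last holds). Time passes only in rows, so rows that repeat a pose let the fingers close. It gives the time, the measured TCP pose, the force and the opening at its end, in the units of the state.
- env.observe(): the state, without advancing time (a new reading comes with each control period).
- env.capture(name): name is "side" or "top"; returns (picture, depth): 420x560x3 uint8, red, green, blue; 420x560 float32, m along the optical axis (not along the pixel's ray), 0 where there is no reading.
- env.camera_info(name): a dict with "camera_matrix" (3x3 intrinsics, pixels), "rvec" (rotation vector, rad) and "tvec" (3), from world to camera coordinates, as OpenCV has them. Camera axes: x right, y down, z forward; pixel columns grow to the right and rows downward; lengths in m; the calibration is good to about 2 mm. A picture is of the moment at which its call begins. camera_info takes no time and is no camera call.
- env.close_job(): hands the job in, once; it reports no verdict.
Trained networks look in the newest picture that a camera, given by its name, has taken for a name from the list of things; names that differ only in an ending like _2 or _b are one class to them, and where a whole thing is asked for, a point or a joint stands for the part that bears it (a point fixed in the world has none). Each returns a list of dicts, best first, with "conf" (0 to 1); they miss things now and then, are a little off and sometimes report something else, mostly with a low value. They report only what shows in the picture. A call takes as long as a camera call. They do not tell look-alikes from the thing itself.
- env.boxes_of(camera, target): "point" ([x, y, z] in m, in world coordinates, good to about 4 mm: the middle of the surface that is visible of it).
- env.place_of(camera, target): "point" ([x, y, z] in m, in world coordinates, good to about 4 mm: a listed point, or the origin of a listed thing).
The state is a dict: "t": time; "joint_positions": joint angles; "qd": joint speeds; "joint_efforts": joint torques, N m; "tcp_pos": TCP position; "tool_rot": TCP orientation; "wrist_force": force on the tool from outside, world axes, zero at the start; "moment": the same for the moment, N m; "finger_gap": finger opening in m.
Only numpy, scipy, OpenCV 4.12 (cv2) and the standard library are available. Lean on these libraries where they do the work, as an engineer would, in place of code of your own. Each camera call takes 0.05 s, during which the arm holds its last target.

## Working session

There is one attempt and no reset: what is moved stays moved. The work goes in short steps, Python scripts to look and compute and a tool call to move; the robot and the scene stay as the last step left them, time stands still between calls to the robot, and variables do not carry over. Pictures are saved under pics/ and viewed, and the job is handed in when it is done.

Besides the shell and the picture viewer there is one more tool, called after "Request:" in YAML: its name, and indented under it one key for each argument. apply_moves: Moves the arm, as the interface text tells. Its arguments: {"type":"object","properties":{"series":{"type":"array"},"jaw":{"type":"number"},"force":{"type":"number"}},"required":["series"]}

```bash
mkdir -p pics; cat > h.py <<'E'
import numpy as np, cv2
from scipy.spatial.transform import Rotation as R
from cell import env
def cam(n):
    i=env.camera_info(n); K=np.array(i["camera_matrix"],float); Rm=cv2.Rodrigues(np.array(i["rvec"],float))[0]; t=np.array(i["tvec"],float).ravel()
    return K,Rm,t
def proj(n,P):
    K,Rm,t=cam(n); c=np.atleast_2d(P)@Rm.T+t; p=c@K.T; return p[:,:2]/p[:,2:]
def cloud(n,d):
    K,Rm,t=cam(n); v,u=np.mgrid[:d.shape[0],:d.shape[1]]
    c=np.stack([(u-K[0,2])/K[0,0]*d,(v-K[1,2])/K[1,1]*d,d],-1); W=(c-t)@Rm; W[d<=0]=np.nan; return W
def save(n,name):
    p,d=env.capture(n); cv2.imwrite(f"pics/{name}.png",p[:,:,::-1]); np.savez(f"pics/{name}.npz",p=p,d=d); return p,d
E
python3 - <<'E'
from h import *
s=env.observe(); print(s)
for n in("side","top"):
    save(n,n+"0"); K,Rm,t=cam(n); print(n,K.round(1).tolist(),(-Rm.T@t).round(3),Rm[2].round(2))
    for o in ["carrier","blade_tip","pin_tip","rotator","hub_face","idler_mouth","stand","bottle","beaker","petri"]:
        for r in env.place_of(n,o): print(n,o,np.round(r["point"],4),round(r["conf"],2), proj(n,r["point"]).round()[0])
print(env.observe()["t"])
E
```

```text
{'t': 0.0, 'joint_positions': array([-1.29741660e+00,  3.53641977e-01,  1.63412591e+00,  7.97077807e-06,
        1.15520666e+00, -2.38757489e-03]), 'qd': array([-0.00097558,  0.00210164, -0.00044266,  0.00130107, -0.00137615,
        0.00086456]), 'joint_efforts': array([ 3.64113279e-03, -6.05240679e+01, -3.42061400e+01,  2.20822194e-04,
        9.33312171e-03, -6.03003599e-06]), 'tcp_pos': array([ 0.17006558, -0.60094561,  0.24456905]), 'tool_rot': array([ 9.90509086e-01,  1.37445530e-01, -8.97227688e-05, -6.85106402e-04]), 'wrist_force': array([ 0.30142225, -0.15260058,  0.42115742]), 'moment': array([ 0.00560011, -0.04228946, -0.04806316]), 'finger_gap': 0.08560856595579189}
side [[416.9, 0.0, 274.3], [0.0, 416.9, 211.8], [0.0, 0.0, 1.0]] [0.181 0.668 0.892] [ 0.33 -0.61 -0.72]
side carrier [0.5093 0.2222 0.0649] 0.96 [242. 290.]
side blade_tip [0.5031 0.3001 0.0715] 0.82 [226. 317.]
side rotator [ 0.5002 -0.2008  0.0024] 0.68 [315. 198.]
side idler_mouth [ 0.4894 -0.2871  0.1177] 0.64 [332. 153.]
side stand [ 3.265e-01  2.966e-01 -1.000e-04] 0.97 [299. 364.]
side stand [0.508  0.
[... 500 characters left out ...]
03 -0.2985  0.1196] 0.72 [414. 233.]
top blade_tip [0.5001 0.2996 0.0698] 0.87 [138. 224.]
top pin_tip [0.5246 0.1237 0.0687] 0.38 [218. 215.]
top rotator [ 0.4927 -0.1992 -0.0038] 0.79 [356. 237.]
top hub_face [ 0.4991 -0.1237  0.1138] 0.6 [332. 227.]
top idler_mouth [ 0.4959 -0.2864  0.1116] 0.67 [407. 230.]
top stand [ 0.3069 -0.2478  0.0016] 0.94 [378. 316.]
top stand [ 0.323   0.2965 -0.0026] 0.66 [143. 305.]
top stand [ 0.5108  0.2247 -0.002 ] 0.63 [179. 225.]
top stand [0.346  0.0455 0.0006] 0.58 [252. 297.]
top bottle [ 7.191e-01 -2.270e-01 -6.000e-04] 0.87 [367. 146.]
top beaker [ 0.7105 -0.05   -0.0013] 0.63 [296. 147.]
top petri [7.142e-01 2.192e-01 2.000e-04] 0.78 [186. 142.]
1.1
```

View pics/side0.png

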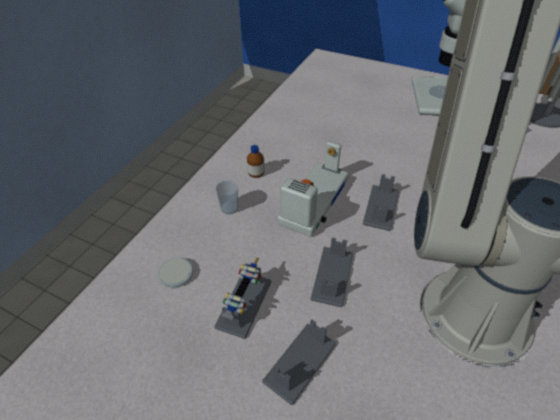

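View pics/top0.png

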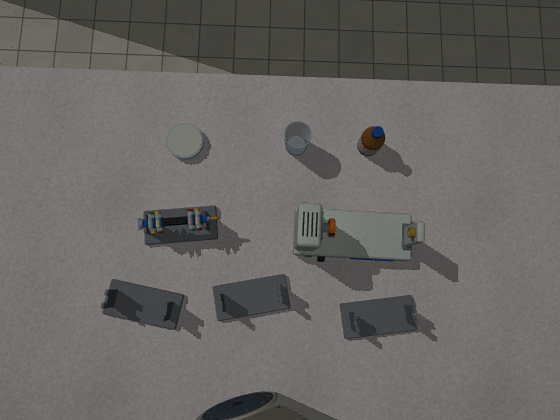

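The pictures show the loaded carrier on the far stand (top view, pixels 140–215, 222): blade left (+y), orange pin right. The rotator sits at (295–425, 235), with the tower on the left, the hub at (332, 227) and the brass bearing at (411, 232). Next I'll fit the geometry precisely from depth.

```bash
python3 - <<'E'
from h import *
for n in("top","side"):
    f=np.load(f"pics/{n}0.npz"); W=cloud(n,f["d"])
    X,Y,Z=W[...,0],W[...,1],W[...,2]
    b=(abs(X-.36)<.02)&(abs(Y-.2)<.03); print(n,"bench z",np.nanmedian(Z[(abs(X-.6)<.05)&(abs(Y)<.05)]))
    def rect(m,nm):
        P=W[m][:,:2].astype(np.float32)
        r=cv2.minAreaRect(P*1000); print(nm,m.sum(),"c",np.round(r[0],1),"sz",np.round(r[1],1),"ang",round(r[2],2),"zmed",np.median(W[m][:,2]).round(4))
    R0=(abs(X-.497)<.09)&(abs(Y+.2)<.17)
    rect(R0&(abs(Z-.039)<.006),"base")
    rect(R0&(abs(Z-.154)<.006),"tower")
    rect((abs(X-.507)<.07)&(abs(Y-.22)<.11)&(abs(Z-.012)<.004),"stand")
    rect((abs(X-.507)<.03)&(abs(Y-.22)<.03)&(abs(Z-.078)<.005),"grip")
    rect(R0&(Y<-.28)&(abs(Z-.138)<.005),"idler")
for n,u,v in(("top",360,225),("top",180,222),("side",315,185),("side",245,290)):
    p=np.load(f"pics/{n}0.npz")["p"][v-50:v+50,u-75:u+75,::-1]
    cv2.imwrite(f"pics/z_{n}{u}.png",cv2.resize(np.clip(p*1.6,0,255).astype(np.uint8),(750,500),interpolation=cv2.INTER_CUBIC))
E
```

```text
top bench z -0.0003440830155393772
base 3966 c [ 494.9 -182.9] sz [271.2 111.8] ang 88.04 zmed 0.0387
tower 1018 c [498.8 -73.2] sz [51.3 89.5] ang 89.57 zmed 0.1533
stand 1350 c [509.9 219.1] sz [ 80.3 169.8] ang 5.95 zmed 0.0116
grip 223 c [510.2 220.3] sz [39.1 63.2] ang 5.6 zmed 0.0774
idler 139 c [ 491.3 -305.7] sz [14.  40.6] ang 88.09 zmed 0.1374
side bench z 0.0004210379426521424
base 1255 c [ 493.9 -182.9] sz [275.7 112.4] ang 88.53 zmed 0.0393
tower 451 c [498.2 -72.1] sz [48.4 90.9] ang 88.58 zmed 0.1541
stand 1184 c [509.5 219.4] sz [ 80.6 170.9] ang 6.23 zmed 0.0119
grip 149 c [509.  220.8] sz [35.9 64.1] ang 9.87 zmed 0.0777
idler 61 c [ 491.6 -305.2] sz [43.2 20.9] ang 0.85 zmed 0.1379
```

View pics/z_top360.png

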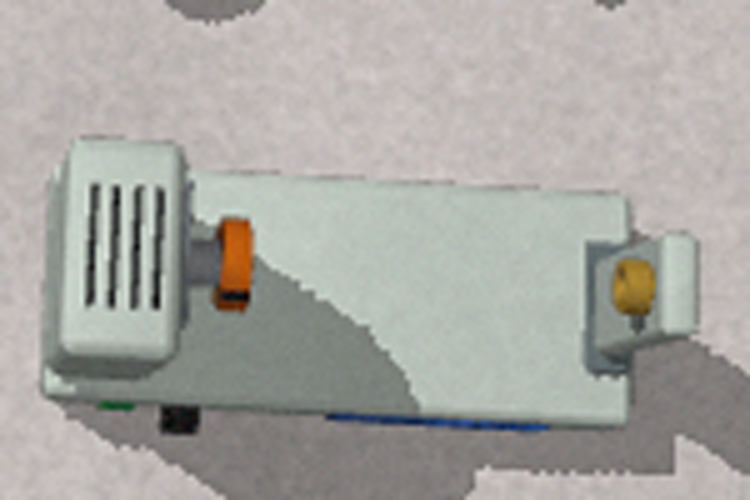

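View pics/z_top180.png

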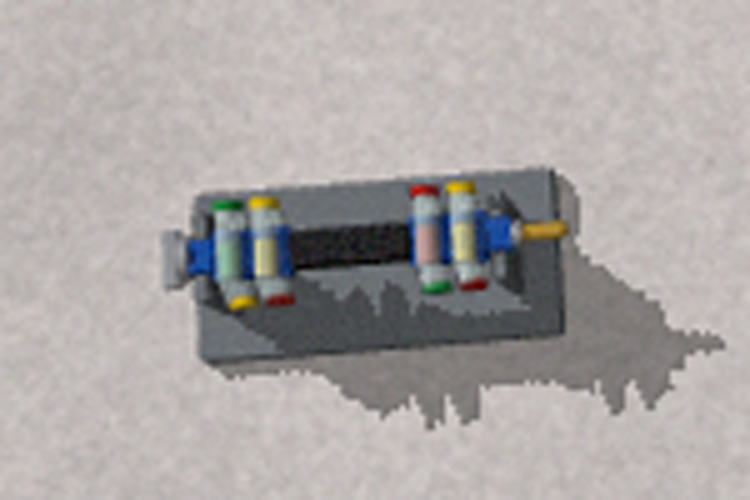

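View pics/z_side315.png

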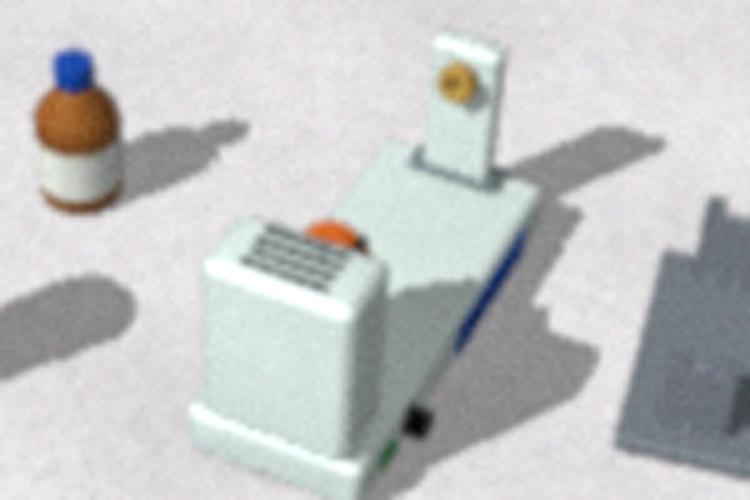

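```bash
cat >> h.py <<'E'
def linefit(P):
    # x = a + b*y robust
    y,x=P[:,1],P[:,0]; k=np.ones(len(y),bool)
    for _ in range(6):
        c=np.polyfit(y[k],x[k],1); r=x-np.polyval(c,y); k=abs(r)<max(2.5*r[k].std(),1e-4)
    return c,r[k].std(),k.sum()
E
python3 - <<'E'
from h import *
for n in("top","side"):
    f=np.load(f"pics/{n}0.npz"); W=cloud(n,f["d"]); p=f["p"].astype(int)
    X,Y,Z=W[...,0],W[...,1],W[...,2]
    m=(abs(X-.497)<.09)&(abs(Y+.2)<.17)&(abs(Z-.039)<.006)
    for nm,m in(("base",m),("stand",(abs(X-.507)<.07)&(abs(Y-.22)<.11)&(abs(Z-.012)<.004))):
        P=W[m]; lo=[];hi=[]
        for yb in np.arange(P[:,1].min()+.01,P[:,1].max()-.01,.0025):
            q=P[abs(P[:,1]-yb)<.00125]
            if len(q)>5: lo.append((q[:,0].min(),yb)); hi.append((q[:,0].max(),yb))
        for l in(lo,hi):
            c,s,k=linefit(np.array(l)); y0=-.2 if nm=="base" else .22
            print(n,nm,"slope deg",np.degrees(np.arctan(c[0])).round(2),"x@",y0,(np.polyval(c,y0)*1000).round(1),"sd",(s*1000).round(2),k)
    # grip
    g=(abs(X-.507)<.03)&(abs(Y-.22)<.03)&(Z>.07)
    g=(abs(X-.507)<.02)&(abs(Y-.22)<.024)&(Z>.070)&(p.max(-1)<60)
    c,s,k=linefit(W[g]); print(n,"grip",np.degrees(np.arctan(c[0])).round(2),(np.polyval(c,.22)*1000).round(1),W[g].mean(0),g.sum())
    # black grip ends along y
    # hub orange / mark
    o=(p[...,0]>120)&(p[...,0]>2*p[...,2]+20)&(p[...,1]<.65*p[...,0])&(abs(X-.497)<.04)&(abs(Y+.13)<.04)
    print(n,"orange",o.sum(),np.nanmin(W[o],0).round(4),np.nanmax(W[o],0).round(4))
    u=np.array([.033,.9995,0]);xr=np.array([.9995,-.033,0]);O=np.array([.4946,-.202,0])
    for a in range(15,60,6):
        A=np.radians(a); 
        pt=[O+ry*u+20e-3*(-np.cos(A)*xr+np.sin(A)*np.array([0,0,1]))+[0,0,.118] for ry in(.075,.085)]
        print(a,proj(n,np.array(pt)).round(1).tolist())
    d=(p.max(-1)<60)&(abs(X-.48)<.03)&(abs(Y+.125)<.02)&(Z>.1); print("dark",np.argwhere(d)[:,::-1].tolist(),W[d].round(4).tolist())
    # zoom hub
    q=proj(n,O+.08*u+[0,0,.12])[0].astype(int); print("hub px",q)
    c=p[q[1]-15:q[1]+15,q[0]-20:q[0]+20,::-1]
    cv2.imwrite(f"pics/hub_{n}.png",cv2.resize(np.clip(c*1.6,0,255).astype(np.uint8),(800,600),interpolation=cv2.INTER_NEAREST))
E
```

```text
top base slope deg 1.94 x@ -0.2 441.3 sd 1.36 92
top base slope deg -14.13 x@ -0.2 537.5 sd 25.36 92
top stand slope deg -6.17 x@ 0.22 470.8 sd 0.73 57
top stand slope deg -5.78 x@ 0.22 548.4 sd 0.95 61
top grip -5.47 509.2 [0.50923883 0.21990909 0.07732588] 167
top orange 3 [ 0.4978 -0.121   0.1375] [ 0.5044 -0.1186  0.1394]
15 [[333.6, 236.5], [328.8, 236.2]]
21 [[333.7, 236.1], [329.0, 235.8]]
27 [[333.9, 235.6], [329.1, 235.3]]
33 [[334.0, 235.0], [329.2, 234.7]]
39 [[334.1, 234.3], [329.4, 234.1]]
45 [[334.3, 233.6], [329.5, 233.3]]
51 [[334.4, 232.8], [329.6, 232.5]]
57 [[334.5, 231.9], [329.7, 231.6]]
dark [[329, 221], [328, 222], [329, 222], [324, 223], [325, 223], [326, 223], [327, 223], [328, 223], [329, 223], [324, 224], [325, 224], [326, 224], [327, 224], [328, 224], [329, 224], [325, 225], [326, 225], [327, 225], [325, 229], [324, 230], [325, 230], [326, 230], [327, 230], [328, 230], [324, 231], [325, 231], [326, 231], [327, 231], [328, 231], [328, 232], [328, 233], [329, 233], [330, 233], [331, 233], [332, 233], [333, 233], [334, 233], [328, 234], [329, 234], [330, 234]
[... 1610 characters left out ...]
lope deg -27.19 x@ -0.2 499.3 sd 9.02 74
side stand slope deg -6.2 x@ 0.22 470.4 sd 0.87 58
side stand slope deg -4.44 x@ 0.22 531.3 sd 21.98 61
side grip -5.47 508.6 [0.50852388 0.22040841 0.07744787] 133
side orange 18 [ 0.4912 -0.1217  0.1334] [ 0.5092 -0.1152  0.1401]
15 [[314.0, 185.3], [312.4, 187.5]]
21 [[313.8, 184.7], [312.3, 186.9]]
27 [[313.6, 184.1], [312.0, 186.3]]
33 [[313.3, 183.5], [311.7, 185.7]]
39 [[312.9, 182.9], [311.3, 185.1]]
45 [[312.4, 182.3], [310.9, 184.5]]
51 [[311.9, 181.7], [310.4, 183.9]]
57 [[311.4, 181.2], [309.8, 183.4]]
dark [[312, 183], [311, 184], [312, 184]] [[0.4827, -0.1229, 0.1326], [0.4833, -0.1173, 0.1333], [0.4822, -0.122, 0.1299]]
hub px [306 185]
```

View pics/hub_top.png

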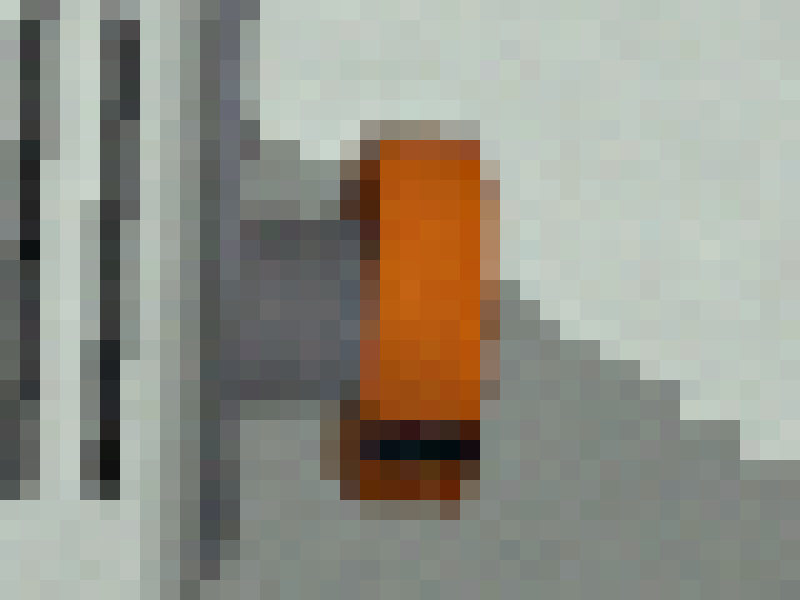

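View pics/hub_side.png

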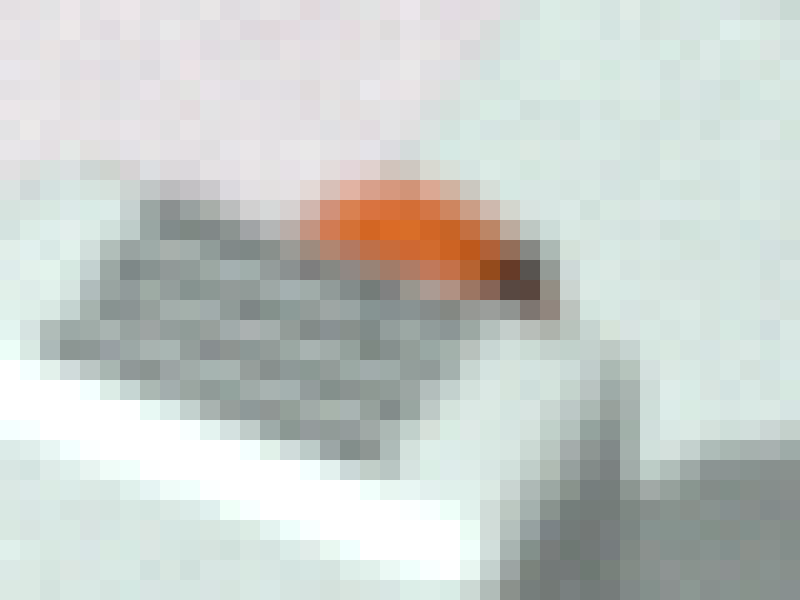

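```bash
cat >> h.py <<'E'
def yawR(deg,a=0,tilt=0):
    """carrier rotation: yaw about z of carrier y axis, lean a (z towards +x), blade-up tilt about carrier x"""
    return R.from_euler('z',deg,degrees=True)*R.from_euler('y',a,degrees=True)*R.from_euler('x',tilt,degrees=True)
C2T=R.from_matrix(np.array([[0,1,0],[1,0,0],[0,0,-1.]]))  # tool axes in carrier frame: x=cy,y=cx,z=-cz
def delta(Rc,p,p0=None,R0=None):
    """tool shift+turn for carrier-rotation Rc, TCP at p"""
    s=env.observe(); p0=s["tcp_pos"] if p0 is None else p0; R0=R.from_quat(s["tool_rot"]) if R0 is None else R0
    T=Rc*C2T
    return np.r_[R0.inv().apply(np.array(p)-p0),(R0.inv()*T).as_rotvec()].round(4)
E
python3 - <<'E'
from h import *
print(C2T.as_matrix())
print(delta(yawR(5.8),[.5093,.2195,.15]).tolist())
# mark calibration
O=np.array([.4946,-.202,0]);u=np.array([.033,.9995,0]);xr=np.array([.9995,-.033,0])
for n in("top","side"):
  r=[]
  for a in np.arange(-180,180,1):
    A=np.radians(a); r.append(proj(n,np.array([O+ry*u+20e-3*(-np.cos(A)*xr+np.sin(A)*np.array([0,0,1]))+[0,0,.118] for ry in(.075,.08,.085)])))
  r=np.array(r); print(n,"ext",r.min((0)).round(1).tolist(),r.max((0)).round(1).tolist())
E
```

```text
[[ 0.  1.  0.]
 [ 1.  0.  0.]
 [ 0.  0. -1.]]
[0.5498, -0.6975, 0.0953, -0.0, 0.0, -1.3963]
top ext [[332.1, 218.3], [329.8, 218.2], [327.5, 218.0]] [[335.0, 237.1], [332.6, 237.0], [330.2, 236.9]]
side ext [[301.0, 178.6], [300.2, 179.7], [299.4, 180.8]] [[314.1, 190.3], [313.4, 191.4], [312.6, 192.5]]
```

Request:
apply_moves:
  series:
    - [0.55,-0.6975,0.0,0,0,-1.396]
    - [0.55,-0.6975,0.0,0,0,-1.396]
    - [0.55,-0.6975,0.0,0,0,-1.396]
    - [0.55,-0.6975,0.0,0,0,-1.396]
    - [0.55,-0.6975,0.0,0,0,-1.396]
    - [0.55,-0.6975,0.0,0,0,-1.396]
    - [0.55,-0.6975,0.0,0,0,-1.396]
    - [0.55,-0.6975,0.0,0,0,-1.396]
    - [0.55,-0.6975,0.0,0,0,-1.396]
    - [0.55,-0.6975,0.0,0,0,-1.396]
    - [0.55,-0.6975,0.0,0,0,-1.396]
    - [0.55,-0.6975,0.0,0,0,-1.396]
    - [0.55,-0.6975,0.04,0,0,-1.396]
    - [0.55,-0.6975,0.07,0,0,-1.396]
    - [0.55,-0.6975,0.095,0,0,-1.396]
    - [0.55,-0.6975,0.095,0,0,-1.396]
    - [0.55,-0.6975,0.095,0,0,-1.396]
  jaw: 0.085
  force: 100

```text
t: 3.22
tcp_pos: [0.5095, 0.219, 0.1511]
tool_rot: [0.67, 0.742, -0.0, 0.0]
wrist_force: [0.2, 0.9, 0.3]
finger_gap: 0.0852
```

```bash
python3 - <<'E'
from h import *
s=env.observe(); print(s["t"],s["joint_positions"].round(3),s["wrist_force"].round(2),s["moment"].round(3))
print(s["tcp_pos"],R.from_quat(s["tool_rot"]).as_matrix().round(3).tolist())
print(delta(yawR(5.8),[.5093,.2195,.065]).tolist())
E
```

```text
3.225 [ 0.403  0.355  1.869 -0.     0.918  0.303] [0.16 0.88 0.29] [-0.032  0.011 -0.007]
[0.50945595 0.21902262 0.15108221] [[-0.101, 0.995, 0.0], [0.995, 0.101, -0.0], [-0.0, -0.0, -1.0]]
[0.0005, -0.0001, 0.0861, -0.0, 0.0002, -0.0001]
```

Request:
apply_moves:
  series:
    - [0,0,0.05,0,0,0]
    - [0,0,0.075,0,0,0]
    - [0,0,0.085,0,0,0]
    - [0,0,0.085,0,0,0]

```text
t: 3.72
tcp_pos: [0.5101, 0.2191, 0.0664]
tool_rot: [0.671, 0.742, 0.001, 0.0]
wrist_force: [-0.2, -0.2, 0.2]
finger_gap: 0.0854
```

Request:
apply_moves:
  series:
    - [0,0,0,0,0,0]
    - [0,0,0,0,0,0]
    - [0,0,0,0,0,0]
    - [0,0,0,0,0,0]
    - [0,0,0,0,0,0]
    - [0,0,0,0,0,0]
  jaw: 0.0
  force: 100

```text
t: 4.47
tcp_pos: [0.5096, 0.2197, 0.0658]
tool_rot: [0.67, 0.742, 0.0, 0.0]
wrist_force: [-1.8, -0.2, 7.0]
finger_gap: 0.0144
```

```bash
python3 - <<'E'
from h import *
s=env.observe(); print(s["t"],s["joint_positions"].round(3),s["wrist_force"].round(2),s["moment"].round(3))
print(s["tcp_pos"],R.from_quat(s["tool_rot"]).as_matrix().round(4).tolist(),s["finger_gap"])
p,d=save("top","top1"); c=p[170:270,100:250,::-1]; cv2.imwrite("pics/z1.png",cv2.resize(np.clip(c*1.6,0,255).astype(np.uint8),(750,500)))
E
```

```text
4.475 [ 0.404  0.481  1.916 -0.     0.744  0.303] [-1.83 -0.19  6.97] [-0.091  0.298  0.026]
[0.50958648 0.21966536 0.06583169] [[-0.1011, 0.9949, 0.0003], [0.9949, 0.1011, 0.0001], [0.0, 0.0003, -1.0]] 0.014429642255113433
```

View pics/z1.png

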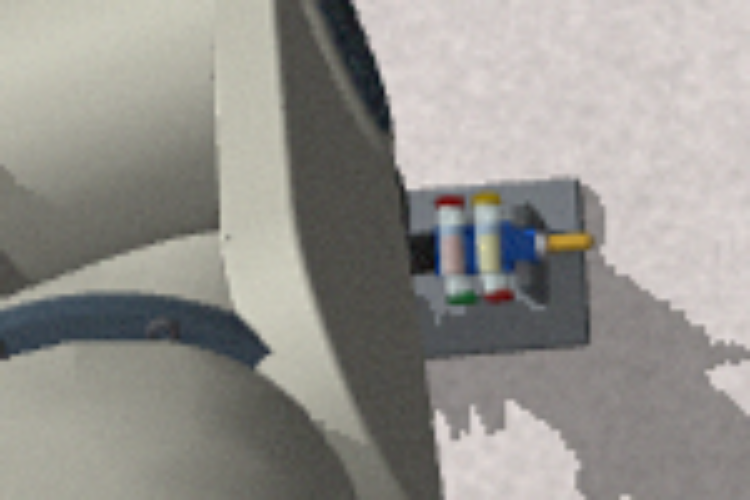

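Request:
apply_moves:
  series:
    - [0,0,-0.03,0,0,0]
    - [0,0,-0.08,0,0,0]
    - [0,0,-0.14,0,0,0]
    - [0,0,-0.19,0,0,0]
    - [0,0,-0.21,0,0,0]
    - [0,0,-0.21,0,0,0]

```text
t: 5.28
tcp_pos: [0.5101, 0.2198, 0.2767]
tool_rot: [0.67, 0.742, 0.001, 0.001]
wrist_force: [0.4, -0.6, -1.2]
finger_gap: 0.0141
```

```bash
python3 - <<'E'
from h import *
s=env.observe(); print(s["t"],s["joint_positions"].round(3),s["wrist_force"].round(2),s["moment"].round(3),s["finger_gap"])
print(s["tcp_pos"],R.from_quat(s["tool_rot"]).as_matrix().round(4).tolist())
p,d=save("side","side2"); c=p[170:320,150:375,::-1]; cv2.imwrite("pics/z2.png",cv2.resize(np.clip(c*1.6,0,255).astype(np.uint8),(750,500)))
Oc=s["tcp_pos"]+[0,0,.0045]; Rc=R.from_quat(s["tool_rot"])*C2T.inv()
print("pred blade",Oc+Rc.apply([0,.082,0]),"pin",Oc+Rc.apply([0,-.096,0]))
for n in("side","top"):
  if n=="top": save(n,"top2")
  for o in("carrier","blade_tip","pin_tip"):
    for r in env.place_of(n,o): print(n,o,np.round(r["point"],4),round(r["conf"],2))
O=np.array([.4951,-.202,0]);Rr=yawR(-1.9)
def tgt(a,t,pin):  # pin tip in rotator frame
    Rc=yawR(-1.9,a,t); o=O+Rr.apply(pin)-Rc.apply([0,-.096,0]); return Rc,o+Rc.apply([0,0,-.0045])
Rc,pp=tgt(42,14,[0,-.065,.140]); print(pp,delta(Rc,pp).tolist())
E
```

```text
5.275 [ 0.404  0.214  1.751 -0.     1.174  0.303] [ 0.39 -0.6  -1.16] [ 0.001  0.011 -0.026] 0.014144501714091515
[0.51009855 0.21984556 0.27674296] [[-0.1009, 0.9949, 0.0028], [0.9949, 0.1009, 0.0012], [0.0009, 0.0029, -1.0]]
pred blade [0.5018236  0.30142692 0.28131712] pin [0.5197863  0.12433566 0.28115614]
side carrier [0.509  0.2216 0.2798] 0.92
side blade_tip [0.5045 0.3028 0.2805] 0.86
top carrier [0.5072 0.2191 0.277 ] 0.61
top pin_tip [0.5188 0.1212 0.2765] 0.6
top pin_tip [ 0.5125  0.2188 -0.0048] 0.56
[ 0.508681   -0.17319741  0.15401435] [-0.3905, -0.0398, 0.1205, 0.7117, 0.2828, 0.2167]
```

View pics/z2.png

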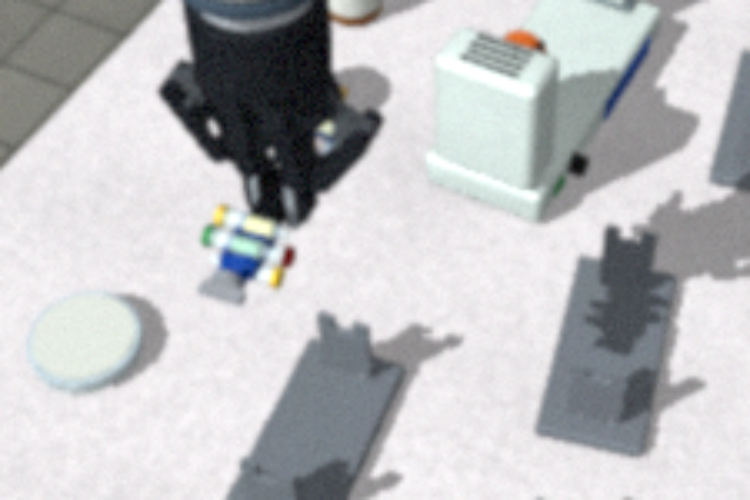

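```bash
cat >> h.py <<'E'
O=np.array([.4951,-.202,0]);Rr=yawR(-1.9)
OFF=np.array([0,0,-.0045])  # TCP in carrier frame
def tgt(a,t,pin,L=.096,yaw=-1.9):
    Rc=yawR(yaw,a,t); o=O+Rr.apply(pin)-Rc.apply([0,-L,0]); return Rc,o+Rc.apply(OFF)
def where(L=.096):
    s=env.observe(); Rc=R.from_quat(s["tool_rot"])*C2T.inv(); o=s["tcp_pos"]-Rc.apply(OFF)
    f=lambda v:(Rr.inv().apply(o+Rc.apply(v)-O)*1000).round(2)
    E=(Rr.inv()*Rc).as_euler('YXZ',degrees=True).round(2)
    print("t",s["t"],"org",f([0,0,0]),"pin",f([0,-L,0]),"blade",f([0,.082,0]),"lean,tilt,yaw",E,"F rot",Rr.inv().apply(s["wrist_force"]).round(2),"M",Rr.inv().apply(s["moment"]).round(3),"gap",round(s["finger_gap"],4))
E
python3 - <<'E'
from h import *
where()
for z in(.18,):
    Rc,pp=tgt(42,14,[0,-.077,z]); print(pp,delta(Rc,pp).tolist())
E
```

```text
t 5.675 org [4.0000e-02 4.2163e+02 2.7877e+02] pin [ 12.88 326.49 278.82] blade [-10.93 502.89 278.73] lean,tilt,yaw [ 0.09 -0.04  7.69] F rot [-0.44 -0.15 -1.31] M [-0.011 -0.016 -0.008] gap 0.0146
[ 0.50828314 -0.18519081  0.19401435] [-0.4024, -0.0415, 0.0805, 0.7117, 0.2828, 0.2167]
```

Request:
apply_moves:
  series:
    - [-0.06,-0.006,-0.01,0.05,0.02,0.02]
    - [-0.12,-0.012,-0.01,0.2,0.08,0.06]
    - [-0.18,-0.018,-0.01,0.35,0.14,0.1]
    - [-0.24,-0.025,-0.01,0.5,0.2,0.15]
    - [-0.3,-0.032,0.0,0.62,0.25,0.19]
    - [-0.36,-0.038,0.02,0.7117,0.2828,0.2167]
    - [-0.4024,-0.0415,0.05,0.7117,0.2828,0.2167]
    - [-0.4024,-0.0415,0.0805,0.7117,0.2828,0.2167]
    - [-0.4024,-0.0415,0.0805,0.7117,0.2828,0.2167]
    - [-0.4024,-0.0415,0.0805,0.7117,0.2828,0.2167]
    - [-0.4024,-0.0415,0.0805,0.7117,0.2828,0.2167]

```text
t: 7.05
tcp_pos: [0.5095, -0.1846, 0.1962]
tool_rot: [0.696, 0.614, -0.164, -0.333]
wrist_force: [0.2, -0.2, -0.2]
finger_gap: 0.0142
```

```bash
python3 - <<'E'
from h import *
where(); s=env.observe(); print(s["joint_positions"].round(3),s["tcp_pos"])
Rc,pp=tgt(42,14,[0,-.077,.119]); print(pp,delta(Rc,pp).tolist())
for n in("side","top"):
    p,d=save(n,n+"3")
    for o in("blade_tip","pin_tip"):
        for r in env.place_of(n,o)[:2]: print(n,o,(Rr.inv().apply(np.array(r["point"])-O)*1000).round(1),round(r["conf"],2))
a=cv2.imread("pics/side3.png")[110:230,220:400]; b=cv2.imread("pics/top3.png")[170:290,270:450]
cv2.imwrite("pics/z3.png",cv2.convertScaleAbs(cv2.resize(np.hstack([a,b]),(800,267),interpolation=cv2.INTER_CUBIC),alpha=1.6))
E
```

```text
t 7.05 org [ 16.69  16.75 199.5 ] pin [  1.3  -76.41 182.18] blade [ 29.83  96.33 214.29] lean,tilt,yaw [4.180e+01 1.397e+01 4.000e-02] F rot [ 0.23 -0.18 -0.23] M [-0.161 -0.42  -0.056] gap 0.0142
[-0.362  0.702  1.382  0.02   1.819 -0.239] [ 0.50946127 -0.18462928  0.19624354]
[ 0.50828314 -0.18519081  0.13301435] [-0.0122, 0.0413, 0.0464, 0.0035, 0.0006, 0.0016]
side blade_tip [ 29.4  96.8 216.4] 0.6
side pin_tip [226.4 -18.3  -3.4] 0.7
top blade_tip [208.1 430.1   3.6] 0.3
```

View pics/z3.png

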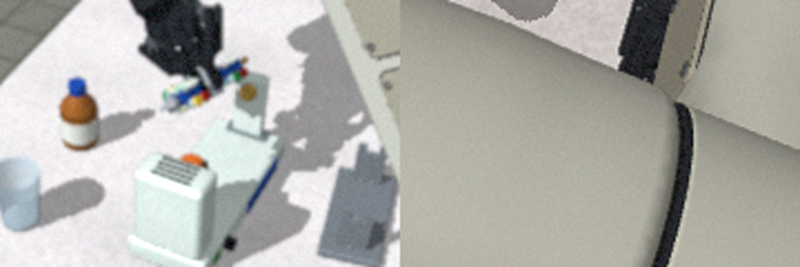

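Request:
apply_moves:
  series:
    - [-0.005,0.018,0.02,0,0,0]
    - [-0.01,0.034,0.038,0,0,0]
    - [-0.0116,0.0413,0.0462,0,0,0]
    - [-0.0116,0.0413,0.0462,0,0,0]
    - [-0.0116,0.0413,0.0462,0,0,0]

```text
t: 7.98
tcp_pos: [0.508, -0.1851, 0.1323]
tool_rot: [0.696, 0.613, -0.165, -0.334]
wrist_force: [0.4, -0.9, -0.9]
finger_gap: 0.0144
```

```bash
python3 - <<'E'
from h import *
where(); save("side","side4"); where()
a=cv2.imread("pics/side4.png")[120:210,250:370]
cv2.imwrite("pics/z4.png",cv2.convertScaleAbs(cv2.resize(a,(800,600),interpolation=cv2.INTER_CUBIC),alpha=1.6))
Rc,pp=tgt(42,14,[0,-.077,.119]); print(pp,delta(Rc,pp).tolist())
Rc,pp=tgt(42,14,[0,-.089,.119]); print(pp,delta(Rc,pp).tolist())
E
```

```text
t 7.975 org [ 15.26  16.22 135.57] pin [ -0.24 -76.92 118.22] blade [ 28.51  95.77 150.39] lean,tilt,yaw [4.188e+01 1.403e+01 2.000e-02] F rot [ 0.41 -0.84 -0.86] M [-0.24  -0.441 -0.021] gap 0.0144
t 8.025 org [ 15.34  16.16 135.7 ] pin [ -0.16 -76.98 118.37] blade [ 28.58  95.72 150.51] lean,tilt,yaw [4.186e+01 1.402e+01 1.000e-02] F rot [ 0.3   0.83 -0.38] M [-0.172 -0.43  -0.031] gap 0.0141
[ 0.50828314 -0.18519081  0.13301435] [0.0001, -0.0002, -0.0005, 0.0024, -0.0004, 0.0008]
[ 0.50788528 -0.19718421  0.13301435] [-0.0115, -0.0002, -0.0034, 0.0024, -0.0004, 0.0008]
```

View pics/z4.png

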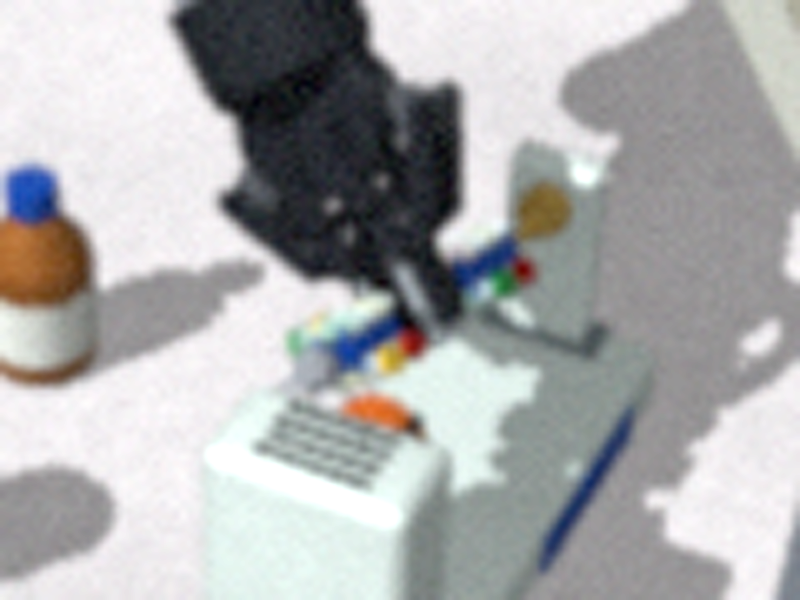

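Request:
apply_moves:
  series:
    - [-0.005,0,-0.0015,0.002,0,0]
    - [-0.0095,-0.0002,-0.0028,0.002,0,0]
    - [-0.0115,-0.0002,-0.0034,0.002,0,0]
    - [-0.0115,-0.0002,-0.0034,0.002,0,0]

```text
t: 8.52
tcp_pos: [0.5075, -0.1972, 0.1323]
tool_rot: [0.696, 0.613, -0.165, -0.335]
wrist_force: [0.7, -0.2, -1.7]
finger_gap: 0.0141
```

```bash
python3 - <<'E'
from h import *
where(); where()
E
```

```text
t 8.525 org [ 15.13   4.12 135.53] pin [ -0.42 -89.01 118.18] blade [ 28.41  83.66 150.35] lean,tilt,yaw [4.202e+01 1.405e+01 4.000e-02] F rot [ 0.67 -0.14 -1.66] M [-0.195 -0.496  0.01 ] gap 0.0141
t 8.525 org [ 15.13   4.12 135.53] pin [ -0.42 -89.01 118.18] blade [ 28.41  83.66 150.35] lean,tilt,yaw [4.202e+01 1.405e+01 4.000e-02] F rot [ 0.67 -0.14 -1.66] M [-0.195 -0.496  0.01 ] gap 0.0141
```

Request:
apply_moves:
  series:
    - [-0.003,0,-0.0008,0,0,0]
    - [-0.0055,0,-0.0015,0,0,0]
    - [-0.0065,0.0,-0.0018,0,0,0]
    - [-0.0065,0.0,-0.0018,0,0,0]

```text
t: 9.02
tcp_pos: [0.5073, -0.2029, 0.1324]
tool_rot: [0.696, 0.613, -0.165, -0.336]
wrist_force: [0.4, 5.1, -0.7]
finger_gap: 0.0144
```

```bash
python3 - <<'E'
from h import *
where()
E
```

```text
t 9.025 org [ 15.2   -1.64 135.64] pin [ -0.37 -94.74 118.15] blade [ 28.5   77.88 150.58] lean,tilt,yaw [42.07 14.12  0.09] F rot [ 0.22  5.1  -0.66] M [ 0.501 -0.479 -0.576] gap 0.0144
```

```bash
python3 - <<'E'
from h import *
where()
for t,p in((14,4),(14,7),(14,10)):
    Rc,pp=tgt(42,t,[0,-.0936,.118],L=.096-p/1000); print(t,p,delta(Rc,pp).tolist())
E
```

```text
t 9.025 org [ 15.2   -1.64 135.64] pin [ -0.37 -94.74 118.15] blade [ 28.5   77.88 150.58] lean,tilt,yaw [42.07 14.12  0.09] F rot [ 0.22  5.1  -0.66] M [ 0.501 -0.479 -0.576] gap 0.0144
14 4 [-0.0029, 0.0005, 0.0003, -0.0011, -0.0021, 0.0014]
14 7 [-0.0059, 0.0005, 0.0003, -0.0011, -0.0021, 0.0014]
14 10 [-0.0089, 0.0005, 0.0003, -0.0011, -0.0021, 0.0014]
```

Request:
apply_moves:
  series:
    - [-0.003,0.0003,0.0002,-0.001,-0.002,0.001]
    - [-0.006,0.0003,0.0002,-0.001,-0.002,0.001]
    - [-0.008,0.0003,0.0002,-0.001,-0.002,0.001]
    - [-0.009,0.0003,0.0002,-0.001,-0.002,0.001]
    - [-0.009,0.0003,0.0002,-0.001,-0.002,0.001]

```text
t: 9.65
tcp_pos: [0.5059, -0.2102, 0.1307]
tool_rot: [0.696, 0.613, -0.165, -0.336]
wrist_force: [0.7, 12.6, 1.3]
finger_gap: 0.014
```

```bash
python3 - <<'E'
from h import *
where(.086)
for t,p in((14,10.7),(10,11),(6,11.2),(3,11.2),(0,11.2)):
    Rc,pp=tgt(42,t,[0,-.0936,.118],L=.096-p/1000); print(t,p,delta(Rc,pp).tolist())
E
```

```text
t 9.65 org [ 13.95  -8.97 133.97] pin [-1.000e-02 -9.237e+01  1.183e+02] blade [ 27.25  70.55 148.91] lean,tilt,yaw [42.04 14.12  0.09] F rot [ 0.33 12.61  1.31] M [ 1.169 -0.315 -1.247] gap 0.014
14 10.7 [-0.002, 0.0003, 0.0001, -0.0007, -0.0022, 0.0014]
10 11 [-0.0028, 0.0003, 0.006, -0.0007, -0.072, 0.0014]
6 11.2 [-0.0039, 0.0003, 0.0118, -0.0006, -0.1418, 0.0014]
3 11.2 [-0.0049, 0.0003, 0.0162, -0.0006, -0.1941, 0.0014]
0 11.2 [-0.0061, 0.0003, 0.0205, -0.0005, -0.2465, 0.0014]
```

Request:
apply_moves:
  series:
    - [-0.002,0.0003,0.0001,0,-0.002,0.001]
    - [-0.0024,0.0003,0.003,0,-0.037,0.001]
    - [-0.0028,0.0003,0.006,0,-0.072,0.001]
    - [-0.0033,0.0003,0.009,0,-0.107,0.001]
    - [-0.0039,0.0003,0.0118,0,-0.142,0.001]
    - [-0.0039,0.0003,0.0118,0,-0.142,0.001]

```text
t: 10.4
tcp_pos: [0.4975, -0.21, 0.1212]
tool_rot: [0.683, 0.635, -0.214, -0.292]
wrist_force: [0.6, 14.1, 1.7]
finger_gap: 0.0141
```

```bash
python3 - <<'E'
from h import *
where(.0848)
for t,p in((6,11.2),(3,11.2),(0,11.2)):
    Rc,pp=tgt(42,t,[0,-.0936,.118],L=.096-p/1000); print(t,p,delta(Rc,pp).tolist())
E
```

```text
t 10.4 org [  5.65  -8.37 124.48] pin [ -0.18 -92.71 117.88] blade [ 11.29  73.18 130.87] lean,tilt,yaw [42.08  5.96  0.07] F rot [ 0.14 14.14  1.73] M [ 1.402 -0.269 -1.367] gap 0.0141
6 11.2 [-0.0009, 0.0001, -0.0004, -0.0014, 0.0006, 0.001]
3 11.2 [-0.0012, 0.0001, 0.0041, -0.0014, -0.0517, 0.001]
0 11.2 [-0.0018, 0.0002, 0.0085, -0.0014, -0.1041, 0.0011]
```

Request:
apply_moves:
  series:
    - [-0.0001,0.0001,0.0019,0,-0.026,0.001]
    - [-0.0003,0.0001,0.0041,0,-0.052,0.001]
    - [-0.0006,0.0001,0.0063,0,-0.078,0.001]
    - [-0.0009,0.0002,0.0085,0,-0.104,0.001]
    - [-0.0009,0.0002,0.0085,0,-0.104,0.001]

```text
t: 11.02
tcp_pos: [0.4917, -0.2099, 0.1145]
tool_rot: [0.671, 0.649, -0.25, -0.258]
wrist_force: [0.3, 14.2, 0.3]
finger_gap: 0.0141
```

```bash
python3 - <<'E'
from h import *
where(.0848)
save("side","side5");save("top","top5")
a=cv2.imread("pics/side5.png")[120:210,250:370];b=cv2.imread("pics/top5.png")[180:270,300:420]
cv2.imwrite("pics/z5.png",cv2.convertScaleAbs(cv2.resize(np.vstack([a,b]),(400,600),interpolation=cv2.INTER_CUBIC),alpha=1.6))
for t,p in((0,11.2),):
    Rc,pp=tgt(42,t,[0,-.0927,.118],L=.096-p/1000); print(t,p,delta(Rc,pp).tolist())
E
```

```text
t 11.025 org [ -0.15  -8.02 117.79] pin [ -0.2  -92.82 117.77] blade [-1.1000e-01  7.3980e+01  1.1781e+02] lean,tilt,yaw [ 4.21e+01  3.00e-02 -1.00e-02] F rot [-0.22 14.15  0.27] M [ 1.412 -0.259 -1.451] gap 0.0141
0 11.2 [0.0003, -0.0, -0.0002, -0.0016, -0.0011, -0.0006]
```

View pics/z5.png

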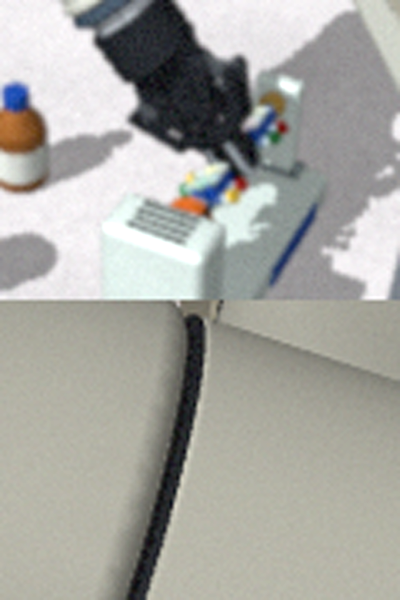

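Request:
apply_moves:
  series:
    - [0.001,0,0,0,0,0]
    - [0.002,0,0,0,0,0]
    - [0.003,0,0,0,0,0]
    - [0.003,0,0,0,0,0]

```text
t: 11.62
tcp_pos: [0.4919, -0.2076, 0.1145]
tool_rot: [0.671, 0.649, -0.25, -0.258]
wrist_force: [-0.0, 11.0, 0.5]
finger_gap: 0.0142
```

```bash
python3 - <<'E'
from h import *
where(.0848)
E
```

```text
t 11.625 org [-3.0000e-02 -5.7200e+00  1.1782e+02] pin [ -0.12 -90.52 117.84] blade [6.000e-02 7.628e+01 1.178e+02] lean,tilt,yaw [ 4.207e+01  3.000e-02 -5.000e-02] F rot [-0.41 11.03  0.51] M [ 1.218 -0.265 -1.293] gap 0.0142
```

Request:
apply_moves:
  series:
    - [0.0007,0,0,0,0,0]
    - [0.0015,0,0,0,0,0]
    - [0.0015,0,0,0,0,0]
    - [0.0015,0,0,0,0,0]

```text
t: 12.12
tcp_pos: [0.4919, -0.2064, 0.1145]
tool_rot: [0.671, 0.649, -0.25, -0.258]
wrist_force: [-0.3, 10.3, 0.1]
finger_gap: 0.0142
```

```bash
python3 - <<'E'
from h import *
where(.0848)
E
```

```text
t 12.125 org [-4.0000e-02 -4.5200e+00  1.1782e+02] pin [ -0.13 -89.32 117.87] blade [4.0000e-02 7.7480e+01 1.1777e+02] lean,tilt,yaw [ 4.207e+01  1.000e-02 -7.000e-02] F rot [-0.61 10.3   0.06] M [ 1.042 -0.281 -1.172] gap 0.0142
```

Request:
apply_moves:
  series:
    - [0.001,0,0,0,0,0]
    - [0.002,0,0,0,0,0]
    - [0.003,0,0,0,0,0]
    - [0.003,0,0,0,0,0]
    - [0.003,0,0,0,0,0]

```text
t: 12.75
tcp_pos: [0.492, -0.2039, 0.1145]
tool_rot: [0.671, 0.649, -0.25, -0.258]
wrist_force: [-0.0, 8.1, 0.1]
finger_gap: 0.0141
```

```bash
python3 - <<'E'
from h import *
where(.0848)
E
```

```text
t 12.75 org [  0.    -2.   117.83] pin [-5.0000e-02 -8.6800e+01  1.1795e+02] blade [6.0000e-02 8.0000e+01 1.1771e+02] lean,tilt,yaw [ 4.206e+01 -3.000e-02 -8.000e-02] F rot [-0.3   8.11  0.07] M [ 0.84  -0.257 -0.982] gap 0.0141
```

Request:
apply_moves:
  series:
    - [0.001,0,0,0,0,0]
    - [0.002,0,0,0,0,0]
    - [0.003,0,0,0,0,0]
    - [0.003,0,0,0,0,0]
    - [0.003,0,0,0,0,0]

```text
t: 13.38
tcp_pos: [0.4921, -0.2016, 0.1145]
tool_rot: [0.671, 0.649, -0.25, -0.257]
wrist_force: [-0.7, 5.6, -0.6]
finger_gap: 0.0139
```

```bash
python3 - <<'E'
from h import *
where(.0848)
E
```

```text
t 13.375 org [3.0000e-02 2.8000e-01 1.1783e+02] pin [ 1.0000e-02 -8.4520e+01  1.1804e+02] blade [6.0000e-02 8.2280e+01 1.1763e+02] lean,tilt,yaw [42.04 -0.1  -0.11] F rot [-0.85  5.6  -0.64] M [ 0.643 -0.273 -0.704] gap 0.0139
```

Near home (blade about 7 mm in). I'll push a little further to feel the shoulder.

Request:
apply_moves:
  series:
    - [0.0007,0,0,0,0,0]
    - [0.0015,0,0,0,0,0]
    - [0.0015,0,0,0,0,0]
    - [0.0015,0,0,0,0,0]

```text
t: 13.88
tcp_pos: [0.4922, -0.2015, 0.1145]
tool_rot: [0.671, 0.649, -0.251, -0.256]
wrist_force: [-3.5, -3.7, -0.9]
finger_gap: 0.0142
```

```bash
python3 - <<'E'
from h import *
where(.0848)
E
```

```text
t 13.875 org [9.0000e-02 3.9000e-01 1.1785e+02] pin [  0.13 -84.41 118.25] blade [5.0000e-02 8.2390e+01 1.1747e+02] lean,tilt,yaw [42.02 -0.22 -0.16] F rot [-3.4  -3.85 -0.86] M [-0.382 -0.055  0.349] gap 0.0142
```

Request:
apply_moves:
  series:
    - [-0.0009,0,0,0,0,0]
    - [-0.0009,0,0,0,0,0]

```text
t: 14.12
tcp_pos: [0.4922, -0.2016, 0.1145]
tool_rot: [0.671, 0.649, -0.25, -0.257]
wrist_force: [-4.0, 0.9, -0.4]
finger_gap: 0.014
```

Request:
apply_moves:
  series:
    - [0,0,0,0,0,0]
    - [0,0,0,0,0,0]
    - [0,0,0,0,0,0]
    - [0,0,0,0,0,0]
  jaw: 0.05

```text
t: 14.62
tcp_pos: [0.4926, -0.2018, 0.1145]
tool_rot: [0.671, 0.649, -0.25, -0.256]
wrist_force: [-0.1, 0.5, 0.6]
finger_gap: 0.0503
```

```bash
python3 - <<'E'
from h import *
where(.0848)
E
```

```text
t 14.625 org [  0.52   0.13 117.87] pin [  0.56 -84.67 118.2 ] blade [  0.48  82.13 117.56] lean,tilt,yaw [41.97 -0.18 -0.13] F rot [-0.09  0.47  0.56] M [ 0.002 -0.32  -0.02 ] gap 0.0503
```

Released with no residual force. Next I'll retract along the tool axis.

Request:
apply_moves:
  series:
    - [0,0,-0.015,0,0,0]
    - [0,0,-0.04,0,0,0]
    - [0,0,-0.08,0,0,0]
    - [0,0,-0.12,0,0,0]
    - [0,0,-0.15,0,0,0]
    - [0,0,-0.15,0,0,0]

```text
t: 15.38
tcp_pos: [0.5948, -0.2048, 0.2278]
tool_rot: [0.672, 0.649, -0.249, -0.254]
wrist_force: [-0.3, -0.5, -0.5]
finger_gap: 0.0503
```

```bash
python3 - <<'E'
from h import *
where(); save("side","side6");save("top","top6")
for n in("side","top"):
  for o in("carrier","blade_tip","pin_tip","bottle","beaker","petri"):
    for r in env.place_of(n,o)[:1]: print(n,o,np.round(r["point"],4),(Rr.inv().apply(np.array(r["point"])-O)*1000).round(1),round(r["conf"],2))
a=cv2.imread("pics/side6.png")[100:220,240:400]
b=cv2.imread("pics/top6.png")[170:290,280:440]
cv2.imwrite("pics/z6.png",cv2.convertScaleAbs(cv2.resize(np.hstack([a,b]),(800,300),interpolation=cv2.INTER_CUBIC),alpha=1.6))
E
```

```text
t 15.375 org [102.71   0.56 231.2 ] pin [102.79 -95.44 231.66] blade [102.64  82.56 230.81] lean,tilt,yaw [41.74 -0.24 -0.14] F rot [-0.26 -0.49 -0.54] M [ 0.002 -0.332  0.019] gap 0.0503
side carrier [ 0.4952 -0.1983  0.1159] [ -0.    3.7 115.9] 0.55
side blade_tip [ 0.4991 -0.1206  0.1186] [  1.3  81.5 118.6] 0.72
side pin_tip [ 0.497  -0.2029  0.0017] [ 1.9 -0.8  1.7] 0.27
side bottle [ 7.231e-01 -2.279e-01  1.000e-04] [ 2.287e+02 -1.830e+01  1.000e-01] 0.95
side beaker [ 7.128e-01 -4.750e-02  3.000e-04] [212.5 161.6   0.3] 0.69
side petri [0.7141 0.2207 0.003 ] [204.9 429.7   3. ] 0.9
top beaker [ 0.7132 -0.0491 -0.0017] [212.9 160.   -1.7] 0.7
top petri [0.717  0.2208 0.0011] [207.8 429.9   1.1] 0.69
```

View pics/z6.png

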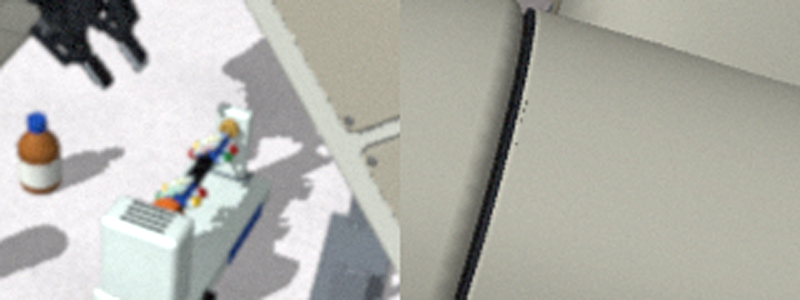

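The picture shows the carrier between hub (168, 205) and bearing (230, 128), with the gripper clear, the bottle upright, and the bottle, beaker and dish where they started. I'm handing in.

```bash
python3 - <<'E'
from h import *
print(env.close_job())
E
```

```text
the job is handed in; nothing more can be done
None
```

The carrier is fitted in the rotator and the job is handed in; the interface gives no verdict. I took the carrier off the far stand and leaned it 42°, the slot angle I read from the mark on the hub rim. I put the pin into the bearing with the blade end tilted up 14° and pushed the spring in to about 11 mm (14 N). Then I levelled the carrier and let it back into the slot.

**Fit:**
- The force fell smoothly with the spring as the blade went in. It then dropped about 9 N within 0.1 mm when the shoulder met the hub face.
- By arm position, the blade tip was then about 0.6 mm from its seat.
- After release the wrist force was near zero, and the gripper was backed off 150 mm along the tool axis.

**Last camera check:**
- The side camera put the blade tip within about 2 mm of its seat and the carrier origin about 4 mm off along the axis, roughly that network's accuracy.
- The bottle, beaker and dish were within about 5 mm of where they were first found, again about that accuracy.
- The side camera's pin tip report was a low-confidence misread, so the pin's final position comes only from the force feel and the picture.
- The arm blocked the top camera's view of the rotator, so that camera could not confirm the fit.

The job took 16 s of the 53 s allowed.

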